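Load the pack tester and hold the probe on its contact

ROBOT

A 7-joint arm with a two-finger parallel gripper is mounted at the origin on the work surface. World frame = base frame: x ahead of the robot, y to its left, z up, the work surface at z = 0. Lengths are in m, angles in rad, forces in N, time in s.
With the tool pointing down it reaches from about 0.425 to 0.95 m from the base axis. Payload 4.7 kg.
Tool frame: the origin (TCP) lies at the very end of the fingers, on their centre line; the grasp point (between the pads) lies 19 mm behind it; z points along the fingers, y is the direction in which the jaws open and shut (so a half turn about z gives the same grasp; the last joint's range is limited). The gripper opens to 85 mm and grips with 20 to 120 N. Pads are 22 mm wide; open, the fingers measure 114 mm over their backs; the gripper's body (76 mm by 85 mm) begins 54 mm behind the grasp point. The pads swing forward as they close: fully open they stand 13 mm farther back than shut.
Start: joints at [1.108, 0.469, -0.049, 1.532, 0.024, 1.141, -0.082], TCP at [0.284, -0.612, 0.231] pointing down, gripper open.
Joint ranges: [-2.59, 2.59], [-0.33, 1.99], [-1.39, 1.29], [0.1, 2.45], [-1.04, 4.18], [0.21, 1.99], [-2.66, 2.66]. Speed limits (rad/s): [2.57, 2.57, 3.14, 3.14, 3.14, 3.14, 3.14].

INTERFACE

Orientations are given as a 3x3 rotation matrix whose columns are the frame's x, y, z axes.
In Python, from plant import manip, eyes, workorder gives the robot as it stands.
- The arm moves only by the tool send_rows, never from a script. Its argument "motion" is one flat list of numbers, 7 for each row, row after row: the shift along the world's x, y, z in mm, then the turn, a rotation vector about the world's x, y, z in degrees, then the finger opening in mm, from 0 to 85.4. In form: [tx, ty, tz, rx, ry, rz, hand, tx, ty, tz, rx, ry, rz, hand, ...]. A call has 1 to 10 rows; each row shifts and turns the commanded pose from where the row before left it; what a row does not reach is not made up. A row lasts 1/10 s, in which the tool goes at most 50 mm and 8.59 degrees, less where a joint would pass 70% of its speed; a pose out of reach is approached as far as the arm can. A call with a gripper value outside its range is refused whole. The fingers move at their own pace and stop on an object; "grip_force" is the grip in N (left out, the last holds). Time passes only in rows, so rows that do not move let the fingers close. It gives the time, the measured TCP pose, the force and the opening at its end, in the units of the state.
- manip.sense(): the state, without advancing time (a new reading comes with each control period).
- eyes.camera(name): name is "scene" or "top"; returns a dict with "pixels" (420x560x3 uint8, red, green, blue), "K" (3x3 intrinsics, pixels), "dist" ([k1, k2, p1, p2, k3] as OpenCV has them; the pictures are not rectified), "eye" and "rotation" of the camera in the world. Camera axes: x right, y down, z forward; pixel columns grow to the right and rows downward; lengths in m; the calibration is good to about 2 mm. A picture is of the moment at which its call begins. There is no depth.
- workorder.finish_job(): hands the job in, once; it reports no verdict.
The state is a dict: "time_s": time; "q": joint angles; "joint_velocities": joint speeds; "joint_torque": joint torques, N m; "tcp_pos": TCP position; "eef_rot": TCP orientation; "ft_force": force on the tool from outside, world axes, zero at the start; "ft_torque": the same for the moment, N m; "gripper_width": finger opening in m.
Only numpy, scipy, OpenCV 4.12 (cv2) and the standard library are available. Lean on these libraries where they do the work, as an engineer would, in place of code of your own. Each camera call takes 0.05 s, during which the arm holds its last target. There are 200 camera calls.

TASK

Lower the two long battery cells, end down, into the two wells of the tester so that they stand fully home, and leave the short cell in the rack and the other parts on the bench alone. Then take the test probe out of its stand and, holding it upright, press its tip gently onto the tester's sprung steel stud until the stud is about half way down its travel, never hard. Finish while still holding the probe there: do not let go or lift off.

Things in the scene. Friction and masses are not known exactly. Their poses are not given: they have to be found in the camera images.
- cell_1_mid (a point): Centre (half-way up) of a long round battery cell, 18.6 mm in diameter and 65 mm tall, about 45 g, grey sleeve with steel ends, standing terminal up (a 9 mm steel nub, part of the 65 mm) in one of the three pockets of the rack. Its z axis runs along the cell, towards the nub. It is the same as cell 2; either cell may go into either well.
- cell_2_mid (a point): Centre of the other long cell, the same in every way as cell 1, in another pocket of the rack.
- short_cell_mid (a point): Centre of a short cell, 18.6 mm in diameter and 35 mm tall, in the remaining pocket of the rack; it is to stay there.
- rack: Fixed plywood storage rack, 70 (its x) x 180 (its y) x 25 mm high; origin at the centre of its underside, on the bench. Three pockets in a row along its y axis at y = -60, 0 and +60 mm, 15 mm deep (their floors 10 mm above the bench), about 20 mm in diameter. Which pocket holds which cell varies.
- tester: Fixed grey plastic tester block, 100 (its x) x 190 (its y) x 34 mm high; origin at the centre of its underside, on the bench. In its top, in a row along its y axis at x = -15 mm: well a at y = -65, well b at y = -5, the steel contact stud at y = +60 mm. A flat dark meter face, 3 mm high, lies on the top at x = +14 to +46, y = -70 to 0 mm.
- well_a (a point): Centre of the mouth of well a, level with the block's top (34 mm above the bench): a round hole 20.6 mm in diameter and 22 mm deep with a flat floor 12 mm above the bench. A seated long cell has its centre 10.5 mm above this point and stands 43 mm out of the block. Axes as the tester's.
- well_b (a point): Centre of the mouth of well b, the same as well a, 60 mm from it.
- stud_top (a point): Centre of the flat top of the sprung steel contact stud, a round stud 14 mm in diameter that stands 14 mm proud of the tester's top (48 mm above the bench) when not pressed. The point moves down with the stud.
- stud (a joint): How far the stud is pressed down, in m: 0 at rest (up), 0.012 at its hard stop. A spring resists with about 0.6 N at the start, 3 N at 0.006 (half way) and 5.4 N just before the stop.
- probe_mid (a point): Centre (half-way along) of the pen-shaped test probe, 150 mm long in all, 60 g: a round black handle 14 mm in diameter and 123 mm long with an aluminium cap at the top, then a 10 mm neck and a thin steel tip 4 mm in diameter. It stands tip down in the stand, leaning 4 degrees at most. Its z axis runs from the tip to the cap.
- probe_tip (a point): The end of the probe's steel tip, on its axis 75 mm below the probe's centre; the axes are those of the probe.
- stand: Fixed wooden probe stand, 70 x 70 x 55 mm high; origin at the centre of its underside, on the bench. A round hole 15 mm in diameter and 45 mm deep in the centre of its top; the probe stands in it, its tip 10 mm above the bench and its cap 160 mm above the bench, so 105 mm of the handle stick out.
- gearbox: Loose sheet-steel gearbox about 50 x 60 x 42 mm with a 130 mm steel axle through it; origin at the centre of its underside. Not needed; leave it alone.
- chassis: Loose small wooden vehicle chassis about 120 x 85 x 50 mm with two wheels and a battery holder; origin under it, below the wheels' axle. Not needed; leave it alone.
- gear: Loose white plastic gear wheel lying flat, 47 mm in diameter, 14 mm high; origin at the centre of its underside. Not needed; leave it alone.
Things that resemble listed ones, but are neither listed nor needed, are in the scene too. What is shaped like the part that bears cell_1_mid but yellow is not meant.

How it is judged:
On the way, in this order (a step that is already met when the one before it is completed fails the run):
1. both long cells stand fully home in the wells, let go (((horizontal distance between cell_1_mid and well_a below 0.004 m and z of cell_1_mid in the frame of well_a below 0.0145 m) or (horizontal distance between cell_1_mid and well_b below 0.004 m and z of cell_1_mid in the frame of well_b below 0.0145 m)) and angle between each of cell_1_mid, cell_2_mid's own z axis and vertical below 0.14 rad and ((horizontal distance between cell_2_mid and well_a below 0.004 m and z of cell_2_mid in the frame of well_a below 0.0145 m) or (horizontal distance between cell_2_mid and well_b below 0.004 m and z of cell_2_mid in the frame of well_b below 0.0145 m)) and contact force between the fingers and cell_1 below 0.1 N and contact force between the fingers and cell_2 below 0.1 N), for 0.2 s.
2. the upright probe presses the stud about half way (horizontal distance between probe_tip and stud_top below 0.006 m and contact force between probe and stud between 0.5 and 8 N and value of joint stud between 0.002 and 0.0105 m and angle between probe_mid's own z axis and vertical below 0.14 rad and contact force between the fingers and probe above 1 N and contact force between each of the arm, the fingers and stud below 0.1 N), for 0.2 s.
At the end, for the whole second after the job is handed in: Long cells in the wells: within 4 mm of centre and of full depth, within 8 degrees of upright, let go. Fingers hold the probe within 8 degrees of upright, tip within 6 mm of the stud's centre, pushing 0.5 to 8 N, stud 2 to 10.5 mm down, not touched by the robot. Others moved under 20 mm (all of step 1 and all of step 2 and distance of each of short_cell_mid, gearbox, chassis, gear from where it was at the start of the episode below 0.02 m); the arm keeps its last pose, push and grip.
It fails at once if the probe is pressed hard (over 15 N) on the stud (contact force between probe and stud above 15 N).
It fails at once if a thing to be left alone is moved more than 20 mm (distance of any of short_cell_mid, gearbox, chassis, gear from where it was at the start of the episode above 0.02 m).
It also fails if it takes over 72 s, if anything falls off the work surface, if the arm or the gripper's body presses on something with over 40 N, if the wrist force passes 120 N, or if a joint passes its speed limit or range.

## Working session

There is one attempt and no reset: what is moved stays moved. The work goes in short steps, Python scripts to look and compute and a tool call to move; the robot and the scene stay as the last step left them, time stands still between calls to the robot, and variables do not carry over. Pictures are saved under pics/ and viewed, about 8 in all and at most 12, crops included, and the job is handed in when it is done.

Besides the shell and the picture viewer there is one more tool, called after "Emit:" as a command line: name --argument value ..., lists and objects as JSON in quotes. send_rows: Moves the arm, as the interface text tells. Its arguments: {"type":"object","properties":{"motion":{"type":"array","items":{"type":"number"}},"grip_force":{"type":"number"}},"required":["motion"]}

```bash
mkdir -p pics; ls; cat > h.py <<'E'
import numpy as np, cv2
from plant import manip, eyes, workorder
def shot(n,f):
    c=eyes.camera(n); cv2.imwrite('pics/'+f+'.png',c['pixels'][:,:,::-1]); np.save('pics/'+f+'.npy',c,allow_pickle=True); return c
def ld(f): return np.load('pics/'+f+'.npy',allow_pickle=True).item()
def px2w(c,uv,z):
    p=cv2.undistortPoints(np.array([[uv]],float),c['K'],np.array(c['dist'],float))[0,0]
    d=np.array(c['rotation'])@np.array([p[0],p[1],1]); e=np.array(c['eye']); return e+d*(z-e[2])/d[2]
def w2px(c,P):
    R=np.array(c['rotation']); t=-R.T@np.array(c['eye'])
    return cv2.projectPoints(np.array(P,float).reshape(-1,1,3),cv2.Rodrigues(R.T)[0],t,c['K'],np.array(c['dist'],float))[0][:,0]
E
python3 - <<'E'
from h import *
for n in('top','scene'):
    c=shot(n,n+'0'); print(n,c['eye'],c['K'],c['rotation'])
s=manip.sense(); print(s['tcp_pos'],s['eef_rot'],s['gripper_width'],s['time_s'])
E
```

```text
pics
top [0.3561554  0.00362844 1.31837123] [[473.55313956   0.         280.34793173]
 [  0.         473.55313956 215.03985277]
 [  0.           0.           1.        ]] [[ 0.05859549 -0.97804414  0.19999059]
 [-0.99828102 -0.05715628  0.01296759]
 [-0.00125216 -0.20040665 -0.979712  ]]
scene [1.00419684 0.62871983 0.84730263] [[468.12477371   0.         276.0309263 ]
 [  0.         468.12477371 203.9157198 ]
 [  0.           0.           1.        ]] [[-0.84474604  0.3852474  -0.37146813]
 [ 0.53515241  0.61327792 -0.58094931]
 [ 0.00400399 -0.68954669 -0.72423017]]
[ 0.28349816 -0.61199002  0.23036991] [[ 9.07364978e-01  4.20342887e-01 -8.09120626e-04]
 [ 4.20343660e-01 -9.07363591e-01  1.58752685e-03]
 [-6.68609766e-05 -1.78057499e-03 -9.99998413e-01]] 0.08519884658522499 0.1
```

View pics/top0.png

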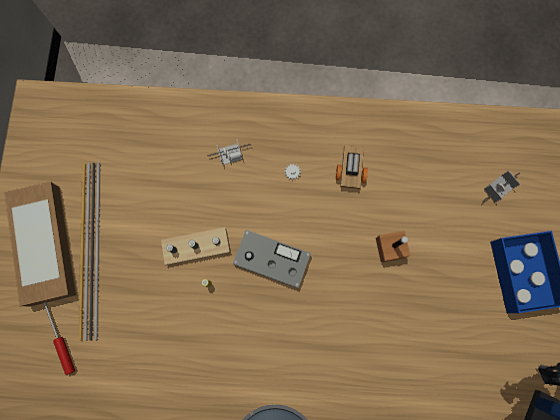

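View pics/scene0.png

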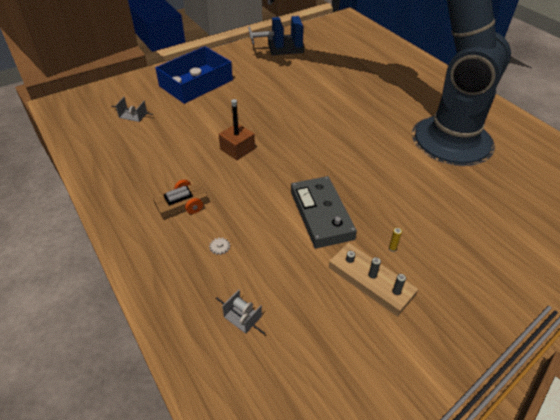

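The top view shows the rack at (196,247) with cells at (171,248), (193,243) and (216,240). The tester is at (272,259), with its stud at (249,256) and wells at (271,264) and (293,272). The probe stand is at (393,247).

Things that could be taken for a long cell:
- The two grey tall cells in the rack, at top pixels (171,248) and (193,243).
- The short cell at (216,240).
- The yellow decoy at (206,283).
- The white rounds in the blue box, around (530,270).

I choose the two grey tall cells and will check that in a close crop.

```bash
python3 - <<'E'
from h import *
a=ld('top0')['pixels'][:,:,::-1]; b=ld('scene0')['pixels'][:,:,::-1]
f=lambda i,u,v,w,h,s:cv2.resize(i[v:v+h,u:u+w],None,fx=s,fy=s,interpolation=cv2.INTER_CUBIC)
A=f(a,155,215,160,80,5); B=f(b,325,175,100,100,2);B=f(b,325,240,100,70,4); C=f(a,365,220,57,50,7)[:280,:400]
B=cv2.resize(B,(400,280)); C=cv2.resize(C,(400,280))
cv2.imwrite('pics/c1.png',np.vstack([A[:300],np.hstack([B,C])]) if 0 else np.vstack([cv2.resize(A,(800,400)),cv2.resize(np.hstack([B,C]),(800,200))[:200]]))
E
```

```text
(no output)
```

View pics/c1.png

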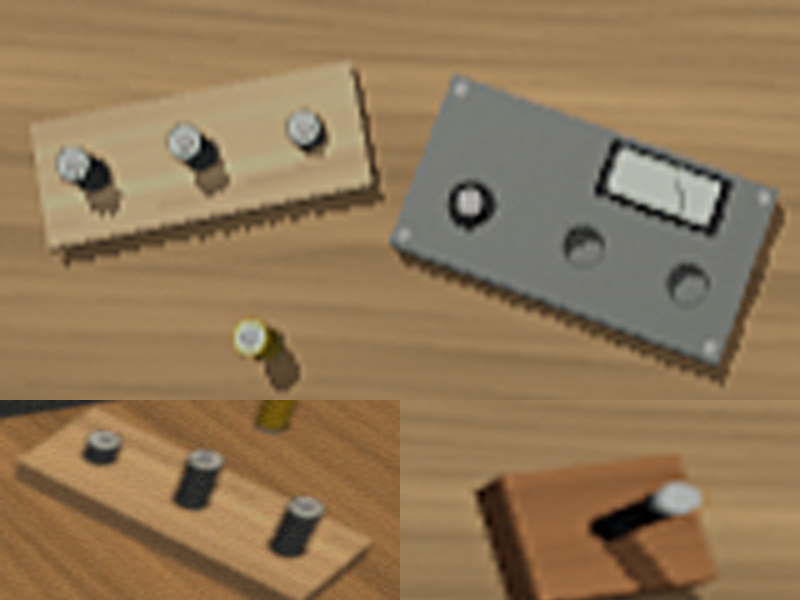

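```bash
cat > m.py <<'E'
from h import *
from scipy.optimize import least_squares
c=ld('top0'); s=ld('scene0')
g=lambda x,y:(155+(x+.5)/5-.5,215+(y+.5)/5-.5)
def fit(obs):  # local xyz, uv
    L=np.array([o[0] for o in obs]); U=np.array([o[1] for o in obs])
    def W(p):
        C,S=np.cos(p[2]),np.sin(p[2]); return np.c_[p[0]+C*L[:,0]-S*L[:,1],p[1]+S*L[:,0]+C*L[:,1],L[:,2]]
    best=min((least_squares(lambda p:(w2px(c,W(p))-U).ravel(),[.4,.1,y]) for y in(0,1.57,3.14,-1.57)),key=lambda r:r.cost)
    return best.x,W(best.x),np.abs(best.fun).max()
# tester: meter on +x side; well a farthest from stud
T=fit([((-.015,-.065,.034),g(689,284)),((-.015,-.005,.034),g(584,246)),((-.015,.06,.048),g(470,203)),
 ((.05,-.095,.034),g(777,190)),((.05,.095,.034),g(455,77)),((-.05,.095,.034),g(393,240)),((-.05,-.095,.034),g(722,362))])
R=fit([((.035,-.09,.025),g(352,63)),((.035,.09,.025),g(30,125)),((-.035,.09,.025),g(48,247)),((-.035,-.09,.025),g(375,188))])
E
python3 - <<'E'
from m import *
np.set_printoptions(precision=4,suppress=True)
print('T',T); print('R',R)
for y in(-.06,0,.06):
    C,S=np.cos(R[0][2]),np.sin(R[0][2]); print('pocket',R[0][0]-S*y,R[0][1]+C*y)
for n,uv,z,us in(('L1',g(73,163),.075,(400.9,276.5)),('L2',g(184,142),.075,(376,260)),('S',g(304,129),.045,(350,253)),('cap',(405,239.2),.16,(234.5,103)),('hole',(394,245.2),.055,(236,133))):
    print(n,px2w(c,uv,z),px2w(s,us,z))
for i,us in((0,(319,186)),(1,(327,203.5)),(2,(337,221))): print(T[1][i],px2w(s,us,T[1][i][2]))
E
```

```text
T (array([ 0.4981,  0.037 , -0.2855]), array([[ 0.4654, -0.0211,  0.034 ],
       [ 0.4823,  0.0365,  0.034 ],
       [ 0.5006,  0.0988,  0.048 ],
       [ 0.5194, -0.0682,  0.034 ],
       [ 0.5729,  0.1141,  0.034 ],
       [ 0.4769,  0.1423,  0.034 ],
       [ 0.4234, -0.04  ,  0.034 ]]), np.float64(0.861045753003225))
R (array([0.5205, 0.2506, 0.2471]), array([[0.5764, 0.1719, 0.025 ],
       [0.5324, 0.3464, 0.025 ],
       [0.4645, 0.3293, 0.025 ],
       [0.5086, 0.1548, 0.025 ]]), np.float64(0.3753541136786964))
pocket 0.5351567823223485 0.19242882695285135
pocket 0.5204801928215986 0.25060612252961806
pocket 0.5058036033208487 0.30878341810638477
L1 [0.5061 0.3087 0.075 ] [0.5045 0.3096 0.075 ]
L2 [0.5207 0.251  0.075 ] [0.5196 0.252  0.075 ]
S [0.5356 0.1925 0.045 ] [0.5359 0.1932 0.045 ]
cap [ 0.5497 -0.2924  0.16  ] [ 0.5512 -0.2791  0.16  ]
hole [ 0.5492 -0.2897  0.055 ] [ 0.5473 -0.2907  0.055 ]
[ 0.4654 -0.0211  0.034 ] [ 0.4634 -0.0188  0.034 ]
[0.4823 0.0365 0.034 ] [0.4826 0.0403 0.034 ]
[0.5006 0.0988 0.048 ] [0.5053 0.1069 0.048 ]
```

```bash
cat > r.py <<'E'
from m import *
from scipy.optimize import minimize
def refine(cam,segs,p0):
    im=cv2.cvtColor(cam['pixels'],cv2.COLOR_RGB2GRAY).astype(np.float32); im=cv2.GaussianBlur(im,(0,0),.8)
    G=np.hypot(cv2.Sobel(im,5,1,0),cv2.Sobel(im,5,0,1)); G=np.minimum(G,200)
    def W(p):
        C,S=np.cos(p[2]),np.sin(p[2]); return np.c_[p[0]+C*segs[:,0]-S*segs[:,1],p[1]+S*segs[:,0]+C*segs[:,1],segs[:,2]]
    def f(p):
        u=w2px(cam,W(p)).astype(np.float32); return -cv2.remap(G,u[:,:1],u[:,1:],cv2.INTER_CUBIC).mean()
    best=None
    for dx in(-.003,0,.003):
        for dy in(-.003,0,.003):
            r=minimize(f,np.array(p0)+[dx,dy,0],method='Nelder-Mead',options=dict(initial_simplex=np.array(p0)+[[dx,dy,0],[dx+.002,dy,0],[dx,dy+.002,0],[dx,dy,.02]]))
            if best is None or r.fun<best.fun: best=r
    return best.x,best.fun
def rect(x0,x1,y0,y1,z,n=60):
    t=np.linspace(0,1,n)[:,None]; P=[(x0,y0,z),(x1,y0,z),(x1,y1,z),(x0,y1,z),(x0,y0,z)]
    return np.vstack([np.array(P[i])*(1-t)+np.array(P[i+1])*t for i in range(4)])
def circ(x,y,r,z,n=60): a=np.linspace(0,2*np.pi,n); return np.c_[x+r*np.cos(a),y+r*np.sin(a),0*a+z]
E
python3 - <<'E'
from r import *
np.set_printoptions(precision=4,suppress=True)
box=rect(-.05,.05,-.095,.095,.034); w=np.vstack([circ(-.015,-.065,.0103,.034),circ(-.015,-.005,.0103,.034)]); me=rect(.014,.046,-.07,0,.037)
for n,q in(('top',c),('scene',s)):
    for k,g_ in(('box',box),('wells',w),('meter',me),('all',np.vstack([box,w,me]))):
        x,f=refine(q,g_,T[0]); C,S=np.cos(x[2]),np.sin(x[2]); P=lambda a,b:(x[0]+C*a-S*b,x[1]+S*a+C*b)
        print(n,k,x,f,'a %.4f %.4f b %.4f %.4f stud %.4f %.4f'%(P(-.015,-.065)+P(-.015,-.005)+P(-.015,.06)))
    x,f=refine(q,rect(-.035,.035,-.09,.09,.025),R[0]); C,S=np.cos(x[2]),np.sin(x[2]); print(n,'rack',x,f,[(x[0]-S*y,x[1]+C*y) for y in(0,.06)])
    for nm,o in(('L1',(.5061,.3087,0)),('L2',(.5207,.251,0))): print(nm,refine(q,circ(0,0,.0093,.0735),o)[0][:2],refine(q,circ(0,0,.0093,.0735),(o[0],o[1],0))[1])
E
```

```text
top box [ 0.4963  0.0311 -0.2966] -110.687744140625 a 0.4629 -0.0267 b 0.4805 0.0307 stud 0.4995 0.0929
top wells [ 0.4998  0.0391 -0.2848] -121.62714385986328 a 0.4672 -0.0190 b 0.4840 0.0385 stud 0.5023 0.1009
top meter [ 0.4951  0.0388 -0.2889] -180.405029296875 a 0.4622 -0.0193 b 0.4793 0.0383 stud 0.4978 0.1006
top all [ 0.5001  0.0378 -0.2867] -128.1772918701172 a 0.4673 -0.0203 b 0.4843 0.0372 stud 0.5026 0.0996
top rack [0.5211 0.2521 0.2577] -142.26377868652344 [(np.float64(0.5211030382962594), np.float64(0.2521340334961607)), (np.float64(0.5058112159135902), np.float64(0.310152652647403))]
L1 [0.5013 0.2959] -202.35423278808594
L2 [0.5153 0.2393] -193.73394775390625
scene box [ 0.5061  0.036  -0.298 ] -92.21887969970703 a 0.4726 -0.0218 b 0.4903 0.0356 stud 0.5093 0.0977
scene wells [ 0.4975  0.0399 -0.2933] -90.96047973632812 a 0.4644 -0.0180 b 0.4817 0.0394 stud 0.5005 0.1017
scene meter [ 0.5038  0.0418 -0.3038] -134.06410217285156 a 0.4701 -0.0157 b 0.4880 0.0415 stud 0.5075 0.1035
scene all [ 0.4975  0.0416 -0.2675] -97.36788177490234 a 0.4658 -0.0171 b 0.4817 0.0407 stud 0.4989 0.1034
scene rack [0.5197 0.2517 0.2535] -135.18153381347656 [(np.float64(0.5197094096180899), np.float64(0.25171611302708774)), (np.float64(0.5046596318476325), np.float64(0.3097979879026446))]
L1 [0.5056 0.3088] -125.197998046875
L2 [0.5207 0.251 ] -136.69256591796875
```

Emit:
send_rows --motion '[20, 40, 0, 0, 0, 8, 85, 20, 40, 0, 0, 0, 8, 85, 20, 40, 0, 0, 0, 8, 85, 20, 40, 0, 0, 0, 8, 85, 20, 40, 0, 0, 0, 8, 60, 20, 40, 0, 0, 0, 8, 60, 20, 45, 0, 0, 0, 8, 60, 20, 45, 0, 0, 0, 9, 60, 20, 45, 0, 0, 0, 0, 60, 20, 45, 0, 0, 0, 0, 60]' --grip_force 40

```text
time_s: 1.1
tcp_pos: [0.4839, -0.1907, 0.2312]
eef_rot: [[0.01, 1.0, -0.0], [1.0, -0.01, -0.0], [-0.0, -0.0, -1.0]]
ft_force: [1.3, 0.4, 0.4]
gripper_width: 0.0599
```

Emit:
send_rows --motion '[2, 50, 0, 0, 0, 0, 50, 2, 50, 0, 0, 0, 0, 50, 2, 50, 0, 0, 0, 0, 50, 2, 50, 0, 0, 0, 0, 45, 2, 50, 0, 0, 0, 0, 45, 2, 50, 0, 0, 0, 0, 45, 2, 50, 0, 0, 0, 0, 45, 2, 50, 0, 0, 0, 0, 45, 3, 50, 0, 0, 0, 0, 45, 3, 50, -40, 0, 0, 0, 45]'

```text
time_s: 2.1
tcp_pos: [0.5067, 0.3012, 0.2034]
eef_rot: [[0.008, 1.0, 0.007], [1.0, -0.008, 0.006], [0.006, 0.007, -1.0]]
ft_force: [0.9, 0.3, -0.4]
gripper_width: 0.0451
```

Emit:
send_rows --motion '[0, 0, -40, 0, 0, 0, 45, 0, 0, -20, 0, 0, 0, 45, 0, 0, 0, 0, 0, 0, 45]'

```text
time_s: 2.4
tcp_pos: [0.5029, 0.2946, 0.1364]
eef_rot: [[0.009, 1.0, -0.007], [1.0, -0.009, -0.004], [-0.004, -0.007, -1.0]]
ft_force: [-0.6, 0.4, -0.2]
gripper_width: 0.0451
```

```bash
python3 - <<'E'
from h import *
f=lambda i,u,v,w,h,s:cv2.resize(i[v:v+h,u:u+w],None,fx=s,fy=s,interpolation=cv2.INTER_CUBIC)
a=shot('top','t1')['pixels'][:,:,::-1]; b=shot('scene','s1')['pixels'][:,:,::-1]
cv2.imwrite('pics/c2.png',np.hstack([f(a,140,190,80,100,5),f(b,340,200,80,100,5)]))
s=manip.sense(); print(s['tcp_pos'],s['ft_force'],s['gripper_width'])
E
```

```text
[0.50523963 0.2961765  0.14031842] [-0.16944028 -0.54353606  1.48956149] 0.04506118994788913
```

View pics/c2.png

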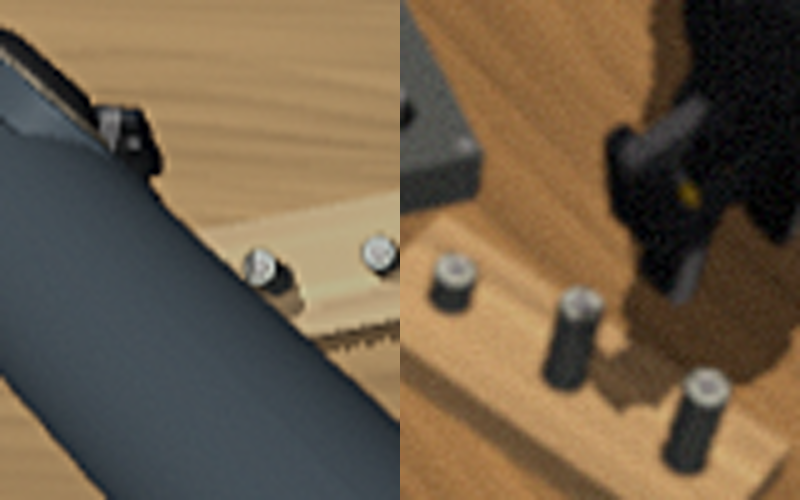

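The crop shows L1 at about (481,278) in scene pixels, still clear of the fingers, which hang short of it in y. The TCP is 12.6 mm short, so I'll correct that and descend.

Emit:
send_rows --motion '[0, 6, 0, 0, 0, 0, 45, 0, 7, 0, 0, 0, 0, 45, 0, 0, 0, 0, 0, 0, 45, 0, 0, -25, 0, 0, 0, 45, 0, 0, -25, 0, 0, 0, 45, 0, 0, -25, 0, 0, 0, 45, 0, 0, -16, 0, 0, 0, 45, 0, 0, -10, 0, 0, 0, 45, 0, 0, 0, 0, 0, 0, 45, 0, 0, 0, 0, 0, 0, 45]'

```text
time_s: 3.5
tcp_pos: [0.5056, 0.3097, 0.0399]
eef_rot: [[0.01, 1.0, 0.001], [1.0, -0.01, 0.001], [0.001, 0.001, -1.0]]
ft_force: [0.1, -0.4, -0.4]
gripper_width: 0.0449
```

Emit:
send_rows --motion '[0, 0, 0, 0, 0, 0, 5, 0, 0, 0, 0, 0, 0, 5, 0, 0, 0, 0, 0, 0, 5, 0, 0, 0, 0, 0, 0, 5, 0, 0, 0, 0, 0, 0, 5, 0, 0, 0, 0, 0, 0, 5]'

```text
time_s: 4.1
tcp_pos: [0.5056, 0.3096, 0.0402]
eef_rot: [[0.01, 1.0, 0.002], [1.0, -0.01, 0.001], [0.001, 0.002, -1.0]]
ft_force: [-1.0, -0.1, 5.5]
gripper_width: 0.0178
```

Emit:
send_rows --motion '[0, 0, 20, 0, 0, 0, 5, 0, 0, 40, 0, 0, 0, 5, 0, 0, 40, 0, 0, 0, 5, -5, -41, 0, 0, 0, 0, 5, -5, -41, 0, 0, 0, 0, 5, -5, -41, 0, 0, 0, 0, 5, -5, -41, 0, 0, 0, 0, 5, -5, -41, 0, 0, 0, 0, 5, -5, -41, 0, 0, 0, 0, 5, -5, -41, 0, 0, 0, 0, 5]'

```text
time_s: 5.1
tcp_pos: [0.4694, 0.0204, 0.1391]
eef_rot: [[0.01, 1.0, 0.0], [1.0, -0.01, -0.0], [-0.0, 0.0, -1.0]]
ft_force: [0.9, 0.1, 0.2]
gripper_width: 0.0181
```

Emit:
send_rows --motion '[-4, -30, 0, 0, 0, 0, 5, 0, -12, 0, 0, 0, 0, 5, 0, 0, -30, 0, 0, 0, 5, 0, 0, -25, 0, 0, 0, 5, 0, 0, -10, 0, 0, 0, 5, 0, 0, 0, 0, 0, 0, 5, 0, 0, 0, 0, 0, 0, 5]'

```text
time_s: 5.8
tcp_pos: [0.4668, -0.019, 0.0747]
eef_rot: [[0.008, 1.0, 0.001], [1.0, -0.008, 0.0], [0.001, 0.001, -1.0]]
ft_force: [0.2, -0.2, 0.3]
gripper_width: 0.0176
```

```bash
python3 - <<'E'
from h import *
f=lambda i,u,v,w,h,s:cv2.resize(i[v:v+h,u:u+w],None,fx=s,fy=s,interpolation=cv2.INTER_CUBIC)
a=shot('top','t2')['pixels'][:,:,::-1]; b=shot('scene','s2')['pixels'][:,:,::-1]
cv2.imwrite('pics/c3.png',np.hstack([f(a,235,215,80,100,5),f(b,280,160,80,100,5)]))
s=manip.sense(); print(s['tcp_pos'],s['ft_force'],s['gripper_width'])
E
```

```text
[ 0.46712958 -0.0193779   0.0751837 ] [-0.0791083  -0.82524952 -1.39243577] 0.017812609564242018
```

View pics/c3.png

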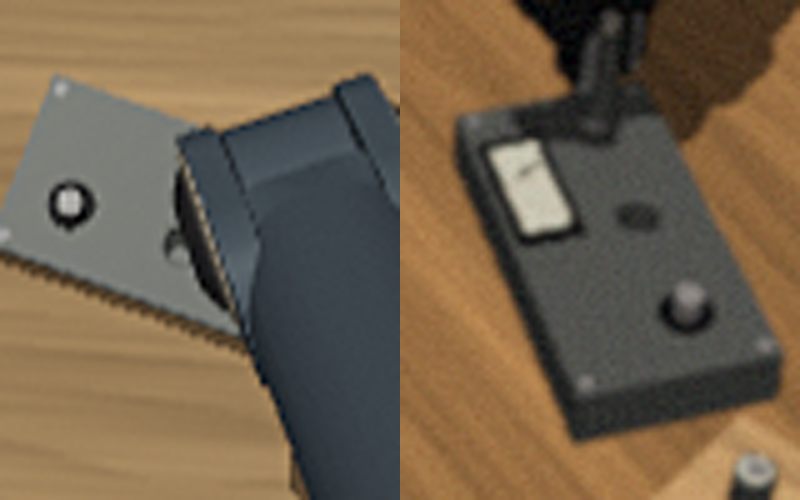

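```bash
python3 - <<'E'
import m
from m import *
np.set_printoptions(precision=4,suppress=True)
s=ld('s2'); m.c=s
k=lambda x,y:(280+(x-400+.5)/5-.5,160+(y+.5)/5-.5)
obs=[((-.015,-.005,.034),k(637,216)),((-.015,.06,.048),k(690,293)),((-.015,.06,.034),k(687,313)),
 ((.05,-.095,.034),k(460,118)),((.05,.095,.034),k(575,400)),((-.05,.095,.034),k(780,357)),((.046,-.07,.037),k(487,145)),((.046,0,.037),k(525,240)),((.014,0,.037),k(578,230))]
p,W,r=fit(obs); print(p,r)
C,S=np.cos(p[2]),np.sin(p[2]); P=lambda a,b:(p[0]+C*a-S*b,p[1]+S*a+C*b)
print('a',P(-.015,-.065),'b',P(-.015,-.005),'stud',P(-.015,.06))
U=np.array([o[1] for o in obs]);print((w2px(s,W)-U))
inv=lambda q:((q-[280,160]+.5)*5-.5+[400,0])
from r import circ
zb=.0752-.030
q=inv(w2px(s,circ(.4671,-.0194,.0093,zb)))
print('cell bottom pred (TCP): x',q[:,0].min(),q[:,0].max(),'ymax',q[:,1].max(),'centre',inv(w2px(s,[.4671,-.0194,zb])))
print('d/dx,dy px per mm',(inv(w2px(s,[.4681,-.0194,zb]))-inv(w2px(s,[.4671,-.0194,zb]))),(inv(w2px(s,[.4671,-.0184,zb]))-inv(w2px(s,[.4671,-.0194,zb]))))
# enlarged crop
cv2.imwrite('pics/c4.png',cv2.resize(s['pixels'][155:235,285:365,::-1],(0,0),fx=7,fy=7,interpolation=cv2.INTER_CUBIC))
E
```

```text
[ 0.4961  0.0396 -0.3129] 1.6078396972412747
a (np.float64(0.46179008326898147), np.float64(-0.017632326839412515)) b (np.float64(0.4802607022454997), np.float64(0.03945389071460208)) stud (np.float64(0.5002705394700612), np.float64(0.10129729306478455))
[[ 0.5779  0.1102]
 [-0.3596  0.3652]
 [-0.3571  0.402 ]
 [-0.1789 -0.8253]
 [-0.1746 -0.2411]
 [ 0.7448 -0.0331]
 [-1.2436 -0.5839]
 [-0.6584  0.477 ]
 [ 1.6078  0.069 ]]
cell bottom pred (TCP): x 573.0203738346363 610.6866972428288 ymax 130.89056996509723 centre [[591.8562 117.7848]]
d/dx,dy px per mm [[-1.6421  0.7462]] [[1.1885 1.1892]]
```

View pics/c4.png

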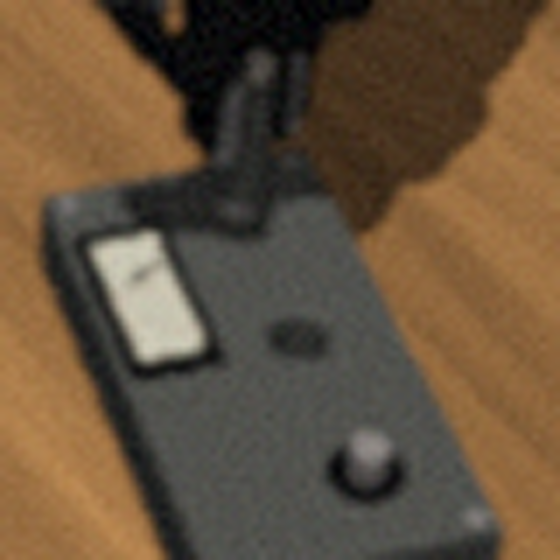

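```bash
python3 - <<'E'
from m import *
np.set_printoptions(precision=4,suppress=True)
print('top a,b,stud',px2w(c,g(689,285),.034),px2w(c,g(584.5,247),.034),px2w(c,g(470,203),.048))
k=lambda x,y:(285+(x+.5)/7-.5,155+(y+.5)/7-.5)
print('scene b,stud',px2w(s,k(298,339),.034),px2w(s,k(373,448),.048),px2w(s,k(367,470),.034))
# dark-pixel centroid of wells, both initial images
for q,n,z in((c,'top',.034),(s,'scene',.034)):
    im=cv2.cvtColor(q['pixels'],cv2.COLOR_RGB2GRAY).astype(float)
    for P in((.4655,-.019),(.4825,.039)):
        u=w2px(q,[*P,z])[0]; yy,xx=np.mgrid[:420,:560]; m=np.hypot(xx-u[0],yy-u[1])<6
        w=np.clip(np.median(im[m & (np.hypot(xx-u[0],yy-u[1])>5)])-6-im,0,25)*m
        v=((xx*w).sum()/w.sum(),(yy*w).sum()/w.sum()); print(n,u,v,px2w(q,v,z))
E
```

```text
top a,b,stud [ 0.4645 -0.021   0.034 ] [0.4817 0.0366 0.034 ] [0.5003 0.0993 0.048 ]
scene b,stud [0.4813 0.0391 0.034 ] [0.4991 0.1021 0.048 ] [0.4979 0.0996 0.034 ]
top [291.6687 271.1709] (np.float64(291.5682326621924), np.float64(270.30872483221475)) [ 0.4678 -0.0186  0.034 ]
top [270.6506 263.6399] (np.float64(270.8672286617492), np.float64(262.609062170706)) [0.4853 0.0386 0.034 ]
scene [318.2772 186.2609] (np.float64(318.89018691588785), np.float64(186.33294392523365)) [ 0.4644 -0.018   0.034 ]
scene [326.7161 203.1527] (np.float64(327.1041041041041), np.float64(203.08208208208208)) [0.4816 0.0393 0.034 ]
```

Emit:
send_rows --motion '[-2, 0, -5, 0, 0, 0, 5, 0, 0, -4, 0, 0, 0, 5, 0, 0, -2, 0, 0, 0, 5, 0, 0, -2, 0, 0, 0, 5, 0, 0, 0, 0, 0, 0, 5]'

```text
time_s: 6.4
tcp_pos: [0.4639, -0.0199, 0.0609]
eef_rot: [[0.01, 1.0, -0.0], [1.0, -0.01, 0.0], [0.0, -0.0, -1.0]]
ft_force: [-0.0, -0.7, -0.3]
gripper_width: 0.0177
```

Emit:
send_rows --motion '[0, 0, -2, 0, 0, 0, 5, 0, 0, -2, 0, 0, 0, 5, 0, 0, 0, 0, 0, 0, 5]'

```text
time_s: 6.7
tcp_pos: [0.4639, -0.0199, 0.0569]
eef_rot: [[0.01, 1.0, -0.0], [1.0, -0.01, 0.0], [0.0, -0.0, -1.0]]
ft_force: [-0.3, 0.8, -0.1]
gripper_width: 0.0174
```

Emit:
send_rows --motion '[0, 0, -4, 0, 0, 0, 5, 0, 0, -4, 0, 0, 0, 5, 0, 0, -4, 0, 0, 0, 5, 0, 0, -2, 0, 0, 0, 5, 0, 0, -1, 0, 0, 0, 5, 0, 0, 0, 0, 0, 0, 5]'

```text
time_s: 7.3
tcp_pos: [0.464, -0.0198, 0.0422]
eef_rot: [[0.009, 1.0, -0.0], [1.0, -0.009, -0.0], [-0.0, -0.0, -1.0]]
ft_force: [-0.1, 0.2, 0.2]
gripper_width: 0.0174
```

Emit:
send_rows --motion '[0, 0, -1, 0, 0, 0, 5, 0, 0, 0, 0, 0, 0, 5, 0, 0, 0, 0, 0, 0, 40, 0, 0, 0, 0, 0, 0, 40, 0, 0, 0, 0, 0, 0, 40, 0, 0, 20, 0, 0, 0, 40, 0, 0, 40, 0, 0, 0, 40, 0, 0, 40, 0, 0, 0, 40, 6, 30, 0, 0, 0, 0, 40, 8, 40, 0, 0, 0, 0, 40]'

```text
time_s: 8.3
tcp_pos: [0.4791, 0.0483, 0.1423]
eef_rot: [[0.016, 1.0, 0.003], [1.0, -0.016, -0.002], [-0.002, 0.003, -1.0]]
ft_force: [1.0, 0.9, -0.1]
gripper_width: 0.0398
```

Emit:
send_rows --motion '[9, 40, 0, 0, 0, 0, 40, 9, 40, 0, 0, 0, 0, 40, 9, 40, 0, 0, 0, 0, 40, 9, 40, 0, 0, 0, 0, 40, 6, 41, 0, 0, 0, 0, 40, 0, 0, 0, 0, 0, 0, 40, 0, 0, 0, 0, 0, 0, 40]'

```text
time_s: 9.0
tcp_pos: [0.5195, 0.2521, 0.1406]
eef_rot: [[0.007, 1.0, -0.001], [1.0, -0.007, -0.0], [-0.0, -0.001, -1.0]]
ft_force: [-0.3, -1.0, 0.5]
gripper_width: 0.0402
```

```bash
python3 - <<'E'
from h import *
f=lambda i,u,v,w,h,s:cv2.resize(i[v:v+h,u:u+w],None,fx=s,fy=s,interpolation=cv2.INTER_CUBIC)
a=shot('top','t3')['pixels'][:,:,::-1]; b=shot('scene','s3')['pixels'][:,:,::-1]
cv2.imwrite('pics/c5.png',np.hstack([f(a,235,215,80,100,5),f(b,285,165,80,100,5)]))
s=manip.sense(); print(s['tcp_pos'],s['ft_force'],s['gripper_width'])
E
```

```text
[0.5200146  0.24955801 0.14057301] [1.12130058 1.35134103 1.07213989] 0.03982297187962994
```

View pics/c5.png

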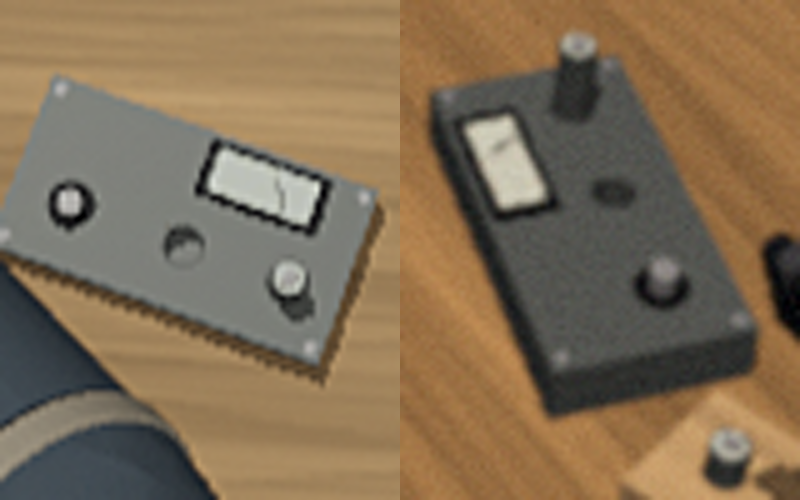

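Cell 1 stands upright in well a, at top crop (290,278), and well b is empty at (184,246). Next I take cell 2.

Emit:
send_rows --motion '[0, 0, -25, 0, 0, 0, 40, 0, 0, -25, 0, 0, 0, 40, 0, 0, 0, 0, 0, 0, 40, 0, 0, 0, 0, 0, 0, 40]'

```text
time_s: 9.5
tcp_pos: [0.5203, 0.2498, 0.0913]
eef_rot: [[0.011, 1.0, -0.0], [1.0, -0.011, -0.001], [-0.001, -0.0, -1.0]]
ft_force: [0.0, 0.8, 0.6]
gripper_width: 0.04
```

Emit:
send_rows --motion '[0, 2, -20, 0, 0, 0, 40, 0, 0, -20, 0, 0, 0, 40, 0, 0, -11, 0, 0, 0, 40, 0, 0, 0, 0, 0, 0, 40, 0, 0, 0, 0, 0, 0, 5, 0, 0, 0, 0, 0, 0, 5, 0, 0, 0, 0, 0, 0, 5, 0, 0, 0, 0, 0, 0, 5, 0, 0, 0, 0, 0, 0, 5]'

```text
time_s: 10.4
tcp_pos: [0.5209, 0.2537, 0.0414]
eef_rot: [[0.01, 1.0, 0.002], [1.0, -0.01, 0.001], [0.001, 0.002, -1.0]]
ft_force: [-0.0, -0.8, 6.0]
gripper_width: 0.0172
```

Emit:
send_rows --motion '[0, 0, 20, 0, 0, 0, 5, 0, 0, 40, 0, 0, 0, 5, 0, 0, 40, 0, 0, 0, 5, -7, -35, 0, 0, 0, 0, 5, -7, -36, 0, 0, 0, 0, 5, -7, -36, 0, 0, 0, 0, 5, -6, -36, 0, 0, 0, 0, 5, -6, -36, 0, 0, 0, 0, 5, -6, -35, 0, 0, 0, 0, 5, 0, 0, -30, 0, 0, 0, 5]'

```text
time_s: 11.4
tcp_pos: [0.483, 0.0332, 0.1121]
eef_rot: [[0.019, 1.0, 0.006], [1.0, -0.019, -0.004], [-0.004, 0.006, -1.0]]
ft_force: [1.8, 0.7, -1.0]
gripper_width: 0.0173
```

Emit:
send_rows --motion '[0, 0, -30, 0, 0, 0, 5, 0, 0, 0, 0, 0, 0, 5, 0, 0, 0, 0, 0, 0, 5, 0, 0, 0, 0, 0, 0, 5]'

```text
time_s: 11.8
tcp_pos: [0.4821, 0.0399, 0.0814]
eef_rot: [[0.009, 1.0, 0.002], [1.0, -0.009, 0.0], [0.0, 0.002, -1.0]]
ft_force: [-0.8, 0.1, -0.5]
gripper_width: 0.017
```

Emit:
send_rows --motion '[-1, 0, -8, 0, 0, 0, 5, 0, 0, -6, 0, 0, 0, 5, 0, 0, -3, 0, 0, 0, 5, 0, 0, -2, 0, 0, 0, 5, 0, 0, -1, 0, 0, 0, 5, 0, 0, 0, 0, 0, 0, 5]'

```text
time_s: 12.4
tcp_pos: [0.4804, 0.0393, 0.0601]
eef_rot: [[0.01, 1.0, 0.001], [1.0, -0.01, 0.0], [0.0, 0.001, -1.0]]
ft_force: [1.6, -0.8, -0.2]
gripper_width: 0.0176
```

Emit:
send_rows --motion '[0, 0, -4, 0, 0, 0, 5, 0, 0, -4, 0, 0, 0, 5, 0, 0, -4, 0, 0, 0, 5, 0, 0, -3, 0, 0, 0, 5, 0, 0, -2, 0, 0, 0, 5, 0, 0, -1, 0, 0, 0, 5, 0, 0, 0, 0, 0, 0, 5]'

```text
time_s: 13.1
tcp_pos: [0.4806, 0.0393, 0.0433]
eef_rot: [[0.01, 1.0, 0.001], [1.0, -0.01, -0.001], [-0.001, 0.001, -1.0]]
ft_force: [-1.2, 0.9, 12.9]
gripper_width: 0.0175
```

Emit:
send_rows --motion '[0, 0, 0, 0, 0, 0, 40, 0, 0, 0, 0, 0, 0, 40, 0, 0, 0, 0, 0, 0, 40, 0, 0, 20, 0, 0, 0, 40, 0, 0, 40, 0, 0, 0, 60, 0, 0, 40, 0, 0, 0, 60, 0, 0, 40, 0, 0, 0, 60, 0, 0, 35, 0, 0, 0, 60, 7, -30, 0, 0, 0, 0, 60, 9, -40, 0, 0, 0, 0, 60]'

```text
time_s: 14.1
tcp_pos: [0.4965, -0.0297, 0.2186]
eef_rot: [[0.005, 1.0, 0.003], [1.0, -0.005, -0.0], [-0.0, 0.003, -1.0]]
ft_force: [1.3, 0.5, -0.5]
gripper_width: 0.0602
```

Emit:
send_rows --motion '[9, -40, 0, 0, 0, 0, 60, 9, -40, 0, 0, 0, 0, 60, 9, -40, 0, 0, 0, 0, 60, 9, -40, 0, 0, 0, 0, 60, 9, -40, 0, 0, 0, 0, 60, 7, -30, 0, 0, 0, 0, 60, 0, 0, 0, 0, 0, 0, 60, 0, 0, 0, 0, 0, 0, 60]'

```text
time_s: 14.9
tcp_pos: [0.5475, -0.2611, 0.2162]
eef_rot: [[0.011, 1.0, -0.002], [1.0, -0.011, 0.001], [0.001, -0.002, -1.0]]
ft_force: [-0.6, 0.2, 0.4]
gripper_width: 0.0597
```

```bash
python3 - <<'E'
from h import *
f=lambda i,u,v,w,h,s:cv2.resize(i[v:v+h,u:u+w],None,fx=s,fy=s,interpolation=cv2.INTER_CUBIC)
a=shot('top','t4')['pixels'][:,:,::-1]; b=shot('scene','s4')['pixels'][:,:,::-1]
b2=ld('scene0')['pixels'][:,:,::-1]
cv2.imwrite('pics/c6.png',np.hstack([f(a,245,225,70,80,4),f(b,285,165,65,80,4),f(b2,205,90,60,80,4)]))
s=manip.sense(); print(s['tcp_pos'],s['ft_force'],s['gripper_width'])
E
```

```text
[ 0.54788708 -0.25917082  0.21681836] [ 0.18350197  0.90493425 -0.26200738] 0.06001266455364759
```

View pics/c6.png

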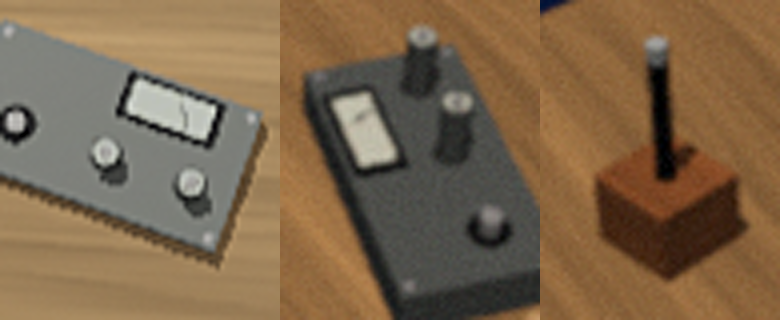

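```bash
python3 - <<'E'
from m import *
np.set_printoptions(precision=4,suppress=True)
print(px2w(s,(234.1,101),.16),px2w(s,(236.1,134),.055))
print(px2w(c,(404.9,239),.16),px2w(c,(393.6,245.4),.055))
# vertical prediction from hole
print(w2px(s,[[.549,-.290,.16],[.549,-.290,.055]]),w2px(c,[[.549,-.290,.16],[.549,-.290,.055]]))
E
```

```text
[ 0.5478 -0.2874  0.16  ] [ 0.5492 -0.2867  0.055 ]
[ 0.5502 -0.2921  0.16  ] [ 0.5486 -0.2887  0.055 ]
[[233.1929 100.6556]
 [235.5877 133.3468]] [[404.0351 239.4306]
 [394.1031 245.2849]]
```

Both cells stand at equal height in the wells. The probe is upright at about (0.549, -0.289), so I move over it.

Emit:
send_rows --motion '[1, -15, 0, 0, 0, 0, 50, 0, -15, 0, 0, 0, 0, 50, 0, 0, 0, 0, 0, 0, 50, 0, 0, 0, 0, 0, 0, 50, 0, 0, -20, 0, 0, 0, 50, 0, 0, -20, 0, 0, 0, 50, 0, 0, 0, 0, 0, 0, 50]'

```text
time_s: 15.7
tcp_pos: [0.5473, -0.2897, 0.1745]
eef_rot: [[0.009, 1.0, -0.005], [1.0, -0.009, 0.003], [0.003, -0.005, -1.0]]
ft_force: [-0.4, -0.3, 1.1]
gripper_width: 0.0504
```

Emit:
send_rows --motion '[1, 1, -25, 0, 0, 0, 50, 0, 0, -25, 0, 0, 0, 50, 0, 0, -14, 0, 0, 0, 50, 0, 0, 0, 0, 0, 0, 50, 0, 0, 0, 0, 0, 0, 50, 0, 0, 0, 0, 0, 0, 2, 0, 0, 0, 0, 0, 0, 2, 0, 0, 0, 0, 0, 0, 2, 0, 0, 0, 0, 0, 0, 2, 0, 0, 0, 0, 0, 0, 2]'

```text
time_s: 16.7
tcp_pos: [0.5502, -0.2902, 0.1141]
eef_rot: [[0.01, 1.0, 0.0], [1.0, -0.01, -0.001], [-0.001, 0.0, -1.0]]
ft_force: [-3.2, -0.3, 5.5]
gripper_width: 0.0131
```

Emit:
send_rows --motion '[0, 0, 0, 0, 0, 0, 2, 0, 0, 0, 0, 0, 0, 2, 0, 0, 0, 0, 0, 0, 2]' --grip_force 60

```text
time_s: 17.0
tcp_pos: [0.5502, -0.2902, 0.1141]
eef_rot: [[0.01, 1.0, 0.0], [1.0, -0.01, -0.001], [-0.001, 0.0, -1.0]]
ft_force: [-2.1, -1.2, 5.5]
gripper_width: 0.0127
```

Emit:
send_rows --motion '[0, 0, 20, 0, 0, 0, 2, 0, 0, 30, 0, 0, 0, 2, 0, 0, 35, 0, 0, 0, 2, 0, 0, 35, 0, 0, 0, 2, -5, 38, 0, 0, 0, 0, 2, -5, 38, 0, 0, 0, 0, 2, -5, 38, 0, 0, 0, 0, 2, -5, 38, 0, 0, 0, 0, 2, -5, 38, 0, 0, 0, 0, 2, -5, 38, 0, 0, 0, 0, 2]'

```text
time_s: 18.0
tcp_pos: [0.5197, -0.0604, 0.233]
eef_rot: [[0.01, 1.0, 0.001], [1.0, -0.01, 0.0], [0.0, 0.001, -1.0]]
ft_force: [0.0, -0.4, -0.4]
gripper_width: 0.0126
```

Emit:
send_rows --motion '[-5, 38, 0, 0, 0, 0, 2, -5, 38, 0, 0, 0, 0, 2, -5, 38, 0, 0, 0, 0, 2, -5, 38, 0, 0, 0, 0, 2, 0, 11, 0, 0, 0, 0, 2, 0, 0, 0, 0, 0, 0, 2, 0, 0, -25, 0, 0, 0, 2, 0, 0, -25, 0, 0, 0, 2, 0, 0, -15, 0, 0, 0, 2, 0, 0, 0, 0, 0, 0, 2]'

```text
time_s: 19.0
tcp_pos: [0.499, 0.0991, 0.166]
eef_rot: [[0.012, 1.0, -0.005], [1.0, -0.012, -0.001], [-0.001, -0.005, -1.0]]
ft_force: [-0.9, -0.1, -0.7]
gripper_width: 0.0122
```

Emit:
send_rows --motion '[0, 0, 0, 0, 0, 0, 2, 0, 0, 0, 0, 0, 0, 2]'

```text
time_s: 19.2
tcp_pos: [0.5011, 0.1011, 0.1692]
eef_rot: [[0.01, 1.0, 0.002], [1.0, -0.01, 0.0], [0.0, 0.002, -1.0]]
ft_force: [1.0, 0.5, 0.7]
gripper_width: 0.0123
```

```bash
python3 - <<'E'
from h import *
f=lambda i,u,v,w,h,s:cv2.resize(i[v:v+h,u:u+w],None,fx=s,fy=s,interpolation=cv2.INTER_CUBIC)
a=shot('top','t5')['pixels'][:,:,::-1]; b=shot('scene','s5')['pixels'][:,:,::-1]
cv2.imwrite('pics/c7.png',np.hstack([f(a,215,205,80,100,5),f(b,290,145,80,100,5)]))
s=manip.sense(); p=s['tcp_pos']; print(p); c=ld('s5')
for q in([.4995,.1005,.048],[p[0],p[1],p[2]-.104],[p[0],p[1],p[2]-.077],[p[0],p[1],p[2]]): print((w2px(c,q)[0]-[290,145]+.5)*5-.5+[400,0])
E
```

```text
[0.50082812 0.10119873 0.16919249]
[638.47748707 368.06108231]
[640.83644882 344.85834157]
[646.88153011 303.87956148]
[665.43668514 178.07532264]
```

View pics/c7.png

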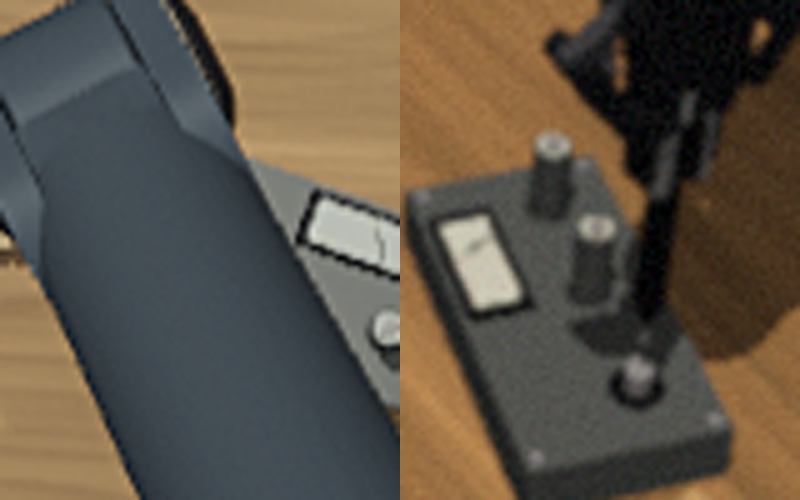

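The scene crop shows the stud top at (638,366) and the probe tip just above it at about (643,345). The probe is upright and aligned, so I descend.

Emit:
send_rows --motion '[-1, 0, -5, 0, 0, 0, 2, 0, 0, -4, 0, 0, 0, 2, 0, 0, -3, 0, 0, 0, 2, 0, 0, -1, 0, 0, 0, 2, 0, 0, 0, 0, 0, 0, 2, 0, 0, 0, 0, 0, 0, 2]'

```text
time_s: 19.9
tcp_pos: [0.4992, 0.1012, 0.1551]
eef_rot: [[0.01, 1.0, 0.0], [1.0, -0.01, 0.0], [0.0, 0.0, -1.0]]
ft_force: [-0.7, 0.2, -0.2]
gripper_width: 0.0124
```

Emit:
send_rows --motion '[0, 0, -1, 0, 0, 0, 2, 0, 0, -1, 0, 0, 0, 2, 0, 0, 0, 0, 0, 0, 2, 0, 0, 0, 0, 0, 0, 2]'

```text
time_s: 20.3
tcp_pos: [0.4991, 0.1011, 0.1531]
eef_rot: [[0.01, 1.0, 0.0], [1.0, -0.01, 0.0], [0.0, 0.0, -1.0]]
ft_force: [0.2, 0.1, -0.4]
gripper_width: 0.0124
```

```bash
cat > z.py <<'E'
from h import *
F=[];Z=[]
for i in range(6):
    eyes.camera('scene'); s=manip.sense(); F.append(s['ft_force']); Z.append(s['tcp_pos'])
print(np.mean(F,0).round(2),np.std(F,0).round(2),np.mean(Z,0).round(4),s['time_s'],s['gripper_width'])
E
python3 z.py
```

```text
[ 0.1  -0.02 -0.23] [0.79 0.41 0.38] [0.4991 0.1011 0.1532] 20.6 0.012665982723988485
```

Baseline fz is about -0.2 N before contact. I continue down in 1 mm steps.

Emit:
send_rows --motion '[0, 0, -1, 0, 0, 0, 2, 0, 0, -1, 0, 0, 0, 2, 0, 0, -1, 0, 0, 0, 2, 0, 0, 0, 0, 0, 0, 2]'

```text
time_s: 21.0
tcp_pos: [0.4992, 0.1012, 0.1501]
eef_rot: [[0.009, 1.0, 0.0], [1.0, -0.009, 0.0], [0.0, 0.0, -1.0]]
ft_force: [0.4, 0.3, 0.9]
gripper_width: 0.0127
```

```bash
python3 z.py
```

```text
[ 0.71 -0.22  0.97] [0.56 0.58 0.46] [0.4992 0.1012 0.1502] 21.3 0.012465244377534799
```

Emit:
send_rows --motion '[0, 0, -1, 0, 0, 0, 2, 0, 0, -1, 0, 0, 0, 2, 0, 0, -1, 0, 0, 0, 2, 0, 0, -1, 0, 0, 0, 2, 0, 0, 0, 0, 0, 0, 2, 0, 0, 0, 0, 0, 0, 2]'

```text
time_s: 21.9
tcp_pos: [0.4992, 0.1012, 0.1462]
eef_rot: [[0.01, 1.0, 0.0], [1.0, -0.01, 0.0], [0.0, 0.0, -1.0]]
ft_force: [0.1, -0.4, 2.5]
gripper_width: 0.012
```

```bash
python3 z.py; python3 - <<'E'
from h import *
f=lambda i,u,v,w,h,s:cv2.resize(i[v:v+h,u:u+w],None,fx=s,fy=s,interpolation=cv2.INTER_CUBIC)
b=shot('scene','s6')['pixels'][:,:,::-1]; cv2.imwrite('pics/c8.png',f(b,290,150,80,80,7))
E
```

```text
[0.33 0.15 2.73] [0.23 0.63 0.47] [0.4992 0.1012 0.1462] 22.2 0.012407791772142638
```

View pics/c8.png

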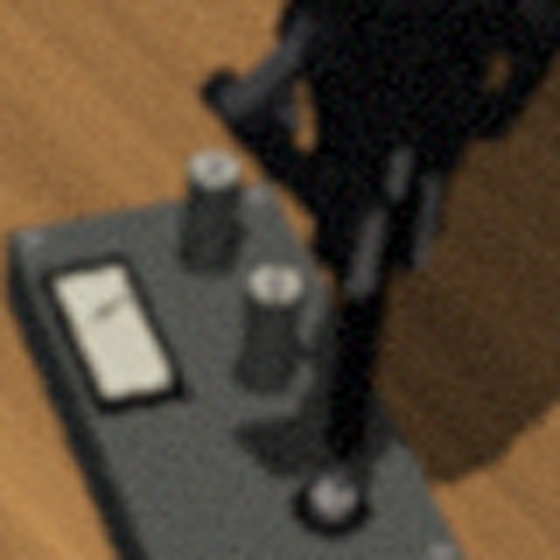

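```bash
python3 - <<'E'
from h import *
c=ld('s6'); p=[.4992,.1012,.1462]
for n,z in(('tip',.042),('tip+17',.059),('tip+27',.069),('grasp',.165)): print(n,(w2px(c,[p[0],p[1],z])[0]-[290,150]+.5)*7-.5)
i=c['pixels'][:,:,::-1][195:227,325:352]; cv2.imwrite('pics/c9.png',cv2.resize(cv2.convertScaleAbs(i,alpha=1.8,beta=20),None,fx=18,fy=18,interpolation=cv2.INTER_CUBIC))
print([((w2px(c,[p[0],p[1],z])[0]-[325,195]+.5)*18) for z in(.042,.059,.069)])
E
```

```text
tip [334.29304285 493.64766842]
tip+17 [339.46319763 458.88928911]
tip+27 [342.56056896 438.06516105]
grasp [374.59949726 222.62520026]
[array([230.89639589, 460.66543307]), array([244.19107961, 371.28674343]), array([252.15574875, 317.73898555])]
```

View pics/c9.png

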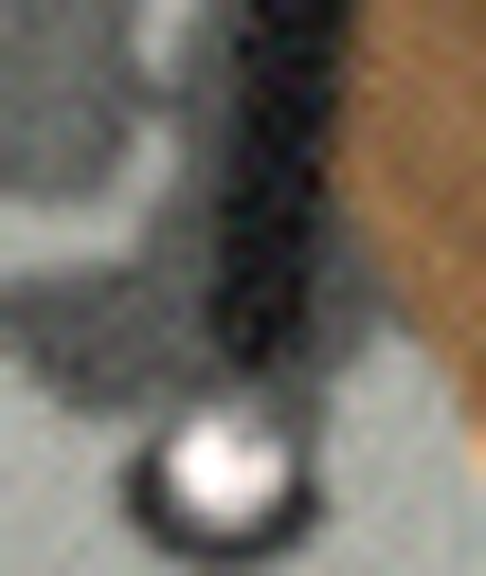

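```bash
python3 -c "
from plant import workorder; print(workorder.finish_job())"
```

```text
the job is handed in; nothing more can be done
None
```

The job is handed in, with both long cells in the wells and the probe held on the stud. The hand-in gave no verdict, so what follows rests on my own checks.

- **Cells:** Cell 2 met the floor of well b with about 13 N. For cell 1 in well a I never saw a clear floor force, but its lowering depth matched a full seat. In a later picture both cells stand upright at equal height, let go.
- **Probe:** I took it from the stand and pressed it onto the stud. Force rose from about -0.2 N before contact to 1.0 N and then 2.7 N over the last 4 mm. That is about 2.9 N net, which matches the spring at about 6 mm, half way. It was still gripped at 60 N at hand-in, at about 22 s.
- **Tip position:** The last close view put the tip within about 2 mm of the stud's centre, with the probe upright. The arm blocked the top camera there, so only the scene camera and the arm's own position confirmed it.
- **Other parts:** I did not touch the short cell, gearbox, chassis or gear. I did not measure their positions again at the end.

My automatic edge-fitting of the tester varied by up to about 10 mm between features. I set it aside and worked from hand-picked pixels in both cameras.

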